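# Complete the specimen caddy and hold it up level

## Robot

A 6-joint arm with a two-finger parallel gripper is mounted at the origin on the work surface. World frame = base frame: x ahead of the robot, y to its left, z up, the work surface at z = 0. Lengths are in mm, angles in rad, forces in N, time in s.
With the tool pointing down it reaches from about 275 to 750 mm from the base axis. Payload 10.2 kg.
Tool frame: the origin (TCP) lies at the very end of the fingers, on their centre line; the grasp point (between the pads) lies 19 mm behind it; z points along the fingers, y is the line along which they close (so a half turn about z gives the same grasp; the last joint's range is limited). The gripper opens to 85 mm and grips with 20 to 120 N. Pads are 22 mm wide; open, the fingers measure 114 mm over their backs; the gripper's body (76 mm by 85 mm) begins 54 mm behind the grasp point. The pads swing forward as they close: fully open they stand 13 mm farther back than shut.
Start: joints at [-1.39, 0.313, 1.498, -0, 1.331, -0.223], TCP at [206.269, -482.788, 231.294] pointing down, gripper open.
Joint ranges: [-2.94, 2.94], [-0.97, 2.17], [0.19, 2.56], [-1.23, 4.37], [0.02, 3.11], [-2.88, 2.88]. Speed limits (rad/s): [2.39, 2.39, 3.01, 3.14, 3.14, 3.14].

## Interface

Orientations are given as a unit quaternion [w, x, y, z].
In Python, from rig import * gives the robot as it stands. The module is installed in compiled form; this text tells all that it offers.
- The arm moves only by the shell command python3 -m crank 'ROWS' [FORCE]. ROWS is JSON, a list that holds one entry, the list of rows, each a list of 7 numbers: the shift along the tool's x, y, z in units of 25 mm (1.0 is 25 mm), then the turn, a rotation vector about the tool's x, y, z in units of 8 degrees (1.0 is 8 degrees), then the finger opening in mm, from 0 to 85.4. A call has exactly 8 rows; each row shifts and turns the commanded pose from where the row before left it, along the tool's axes as they then stand; what a row does not reach is not made up. A row lasts 1/10 s, in which the tool goes at most 50 mm and 8.59 degrees, less where a joint would pass 70% of its speed; a pose out of reach is approached as far as the arm can. A call is refused whole if a number of a shift passes 1 or a number of a turn 1, either way. A call with a gripper value outside its range is refused whole. The fingers move at their own pace and stop on an object; FORCE is the grip in N (left out, the last holds). Time passes only in rows, so rows that do not move let the fingers close, or fill a call up. It gives the time, the measured TCP pose, the force, the opening and the grip force at its end, in the units of the state.
- sense(): the state, without advancing time (a new reading comes with each control period).
- capture(name): name is "scene" or "top"; returns the picture (400x640x3 uint8, blue, green, red); there is no depth.
- camera_model(name): a dict with "fx", "fy", "cx", "cy" (pixels), "world_from_camera" (4x4, takes a point from camera to world coordinates). Camera axes: x right, y up, looking along -z (the intrinsics and any distortion apply to the point x, -y, -z); pixel columns grow to the right and rows downward; lengths in mm; the calibration is good to about 2 mm. A picture is of the moment at which its call begins. camera_model takes no time and is no camera call.
- finish_job(): hands the job in; it is judged then, once.
The state is a dict: "time_s": time; "joints": joint angles; "dq": joint speeds; "tau": joint torques, N m; "eef_pos": TCP position; "ee_rot": TCP orientation; "force": force on the tool from outside, world axes, zero at the start; "wrist_torque": the same for the moment, N m; "grip_width": opening from 0.0 (shut) to 1.0 (fully open); "grip_force": force on a finger pad.
Only numpy, scipy, OpenCV 4.12 (cv2) and the standard library are available. Lean on these libraries where they do the work, as an engineer would, in place of code of your own. Each camera call takes 0.05 s, during which the arm holds its last target. There are 200 camera calls.

## Task

Take the loose specimen holder from its stand by its upright tab and seat it flat, fully down over the two pegs of the caddy's empty bay, then let go of it. Then take the caddy by its tall upright handle, lift it straight up about 12 cm clear of the bench with both holders still seated, and finish while holding it there, level and still; do not put it down. Do not drop a holder or tip the caddy, and leave the other things on the bench alone.

Things in the scene. Friction and masses are not known exactly. Their poses are not given: they have to be found in the camera images.
- caddy: Grey plastic caddy loose on the bench, 0.35 kg (about 0.7 kg with both holders, then balanced about its handle). Base plate 270 (x) x 100 (y) x 10 mm; in its middle an upright handle blade 12 mm thick (x), 50 mm wide (y), top 150 mm above the underside. Either side of the blade, along x, a bay with two brass pegs. Origin: centre of underside, z up.
- caddy_grip (a point): A point on the caddy's handle to grip: middle of the blade, 135 mm above the caddy's underside, 15 mm below the blade's top. Gripped by the flat faces (closing along the caddy's x) the load does not pitch. Axes are those of the caddy.
- free_bay (a point): Centre of the empty bay, on the top face of the caddy's base, 80 mm from the caddy's centre along its +x. Its two pegs stand 32 mm either side of this point along the caddy's x; each is 8 mm across and 20 mm tall, its top 5 mm tapering to 3 mm. A seated holder's origin coincides with this point.
- full_bay (a point): Centre of the other bay, 80 mm from the caddy's centre along its -x, same pegs; the second holder is already seated on it.
- holder: Loose aluminium specimen holder, 0.16 kg, on a grey stand, underside 40 mm above the bench. Plate 94 (x) x 80 (y) x 12 mm, two 11 mm chamfered through holes 32 mm either side of centre along x, six round specimens 6 mm high on top. Central upright tab 34 (x) x 12 mm (y), top 61 mm above the underside. Origin: centre of underside, z up. Half a turn makes no difference to seating.
- holder_grip (a point): A point on the tab of the loose holder to grip, 47 mm above the holder's underside (14 mm below the tab's top), closing along the holder's y. Axes are those of the holder.
- loaded_holder: Identical holder already seated on the caddy's full bay. Origin: centre of its underside, z up.
- stand: Fixed grey stand under the loose holder: flat top 120 (x) x 110 (y) mm, 40 mm high, on four feet. Origin: centre at bench level.
- spare_stand: Identical fixed stand on the other side of the caddy, carrying a glass dish. Origin: centre at bench level. Which side each stand is on changes.
- dish: Bystander: shallow round glass dish, 76 mm across, 16 mm high, on the spare stand. Origin: centre of its underside.
- lens_jar: Bystander: small amber screw-top jar with black cap, 44 mm across, 50 mm high, between the robot and the caddy. Origin: centre of its underside.
- wash_bottle: Bystander: white bottle with a cap, 64 mm across, 170 mm high, beyond the caddy. Origin: centre of its underside.
- reagent: Bystander: amber bottle with a cap, 56 mm across, 140 mm high, beyond the caddy. Origin: centre of its underside.
- beaker: Bystander: glass beaker, 70 mm across, 90 mm high. Origin: centre of its underside.
- spatula: Bystander: flat spatula 180 mm long lying on the bench. Origin: midway along it, on its underside.
Not all that is in view belongs to the job. What is shaped like the stand but blue or orange is not meant.

How it is judged (in metres and radians):
On the way:
1. the loose holder is seated on the free bay's pegs and let go, while the caddy stands on the bench (z of holder in the frame of free_bay between -0.003 and 0.003 m and distance between holder and free_bay below 0.005 m and angle between the z axis of each of holder, loaded_holder and the z axis of caddy, either way round below 0.06 rad and angle between the x axis of each of holder, loaded_holder and the x axis of caddy, either way round below 0.15 rad and z of loaded_holder in the frame of full_bay between -0.003 and 0.003 m and distance between loaded_holder and full_bay below 0.005 m and contact force between the fingers and holder below 0.2 N and height (world z) of caddy below 0.006 m and angle between caddy's own z axis and vertical below 0.05 rad), for 0.3 s.
At the end, for the whole second after the job is handed in: Gripper holds the caddy by its handle, underside 8 to 18 cm above the bench, within 0.09 rad of level, still (0.02 m/s, 0.1 rad/s), touching nothing else; both holders seated flat on their pegs (height within 3 mm, centre within 5 mm of the bay centre), untouched by the fingers (z of holder in the frame of free_bay between -0.003 and 0.003 m and distance between holder and free_bay below 0.005 m and angle between the z axis of each of holder, loaded_holder and the z axis of caddy, either way round below 0.06 rad and angle between the x axis of each of holder, loaded_holder and the x axis of caddy, either way round below 0.15 rad and z of loaded_holder in the frame of full_bay between -0.003 and 0.003 m and distance between loaded_holder and full_bay below 0.005 m and height (world z) of caddy between 0.08 and 0.18 m and angle between caddy's own z axis and vertical below 0.09 rad and linear speed of caddy below 0.02 m/s and angular speed of caddy below 0.1 rad/s and contact force between the fingers and caddy above 3 N and contact force between the fingers and holder below 0.2 N and contact force between the fingers and loaded_holder below 0.2 N and contact force between caddy and stand below 0.1 N and contact force between caddy and spare_stand below 0.1 N and contact force between caddy and dish below 0.1 N and contact force between caddy and lens_jar below 0.1 N and contact force between caddy and wash_bottle below 0.1 N and contact force between caddy and reagent below 0.1 N and contact force between caddy and beaker below 0.1 N and contact force between caddy and spatula below 0.1 N); the arm keeps its last pose, push and grip.
It fails at once if the caddy is tipped by more than 0.25 rad (angle between caddy's own z axis and vertical above 0.25 rad).
It fails at once if the loose holder is tipped by more than 0.6 rad (angle between holder's own z axis and vertical above 0.6 rad).
It fails at once if the loose holder is dropped: falling faster than 0.4 m/s, out of the fingers, above its pegs (contact force between the fingers and holder below 0.1 N and linear speed of holder above 0.4 m/s and z of holder in the frame of free_bay above 0.015 m).
It fails at once if the already seated holder is taken off its pegs (distance between loaded_holder and full_bay above 0.02 m).
It fails at once if a bystander is moved by more than 30 mm (distance of any of dish, lens_jar, wash_bottle, reagent, beaker, spatula from where it was at the start of the episode above 0.03 m).
It also fails if it takes over 58 s, if anything falls off the work surface, if the arm or the gripper's body presses on something with over 40 N, if the wrist force passes 120 N, or if a joint passes its speed limit or range.

## Working session

There is one attempt and no reset: what is moved stays moved. The work goes in short steps, Python scripts to look and compute and a shell command to move; the robot and the scene stay as the last step left them, time stands still between calls to the robot, and variables do not carry over. Pictures are saved under pics/ and viewed, at most 10 in all, crops included, and the job is handed in when it is done.

```bash
mkdir -p pics; python3 - <<'E'
from rig import *
import cv2,numpy as np
for n in("scene","top"):
    im=capture(n);cv2.imwrite(f"pics/{n}0.png",im)
    m=camera_model(n);print(n,{k:(np.round(v,3).tolist()) for k,v in m.items()})
s=sense();print(s)
E
```

```text
scene {'fx': 373.275, 'fy': 373.275, 'cx': 320.813, 'cy': 204.588, 'world_from_camera': [[-0.52, -0.538, 0.663, 1274.004], [0.854, -0.329, 0.402, 636.011], [0.002, 0.776, 0.631, 777.642], [0.0, 0.0, 0.0, 1.0]]}
top {'fx': 415.819, 'fy': 415.819, 'cx': 314.288, 'cy': 203.348, 'world_from_camera': [[-0.007, 0.975, -0.22, 203.423], [-1.0, -0.007, 0.003, 172.472], [0.001, 0.22, 0.976, 1566.58], [0.0, 0.0, 0.0, 1.0]]}
{'time_s': 0.1, 'joints': array([-1.39038167e+00,  3.13397284e-01,  1.49833944e+00,  2.76577425e-05,
        1.33097767e+00, -2.23400050e-01]), 'dq': array([-0.00044212, -0.00147488, -0.00063571, -0.00134394,  0.00045105,
       -0.00010872]), 'tau': array([ 2.22371367e-03, -4.12900043e+01, -2.60140908e+01, -2.34004783e-04,
        3.00836917e-03,  1.25405077e-05]), 'eef_pos': array([ 206.24355826, -482.55927868,  230.79879765]), 'ee_rot': array([-5.60452711e-04,  9.79686369e-01,  2.00535044e-01,  2.54818579e-05]), 'force': array([-0.51255617,  0.01637389, -0.92456063]), 'wrist_torque': array([-0.01751768, -0.05186862,  0.00158148]), 'grip_force': 0.0, 'grip_width': 0.9968635044124295}
```

View pics/top0.png

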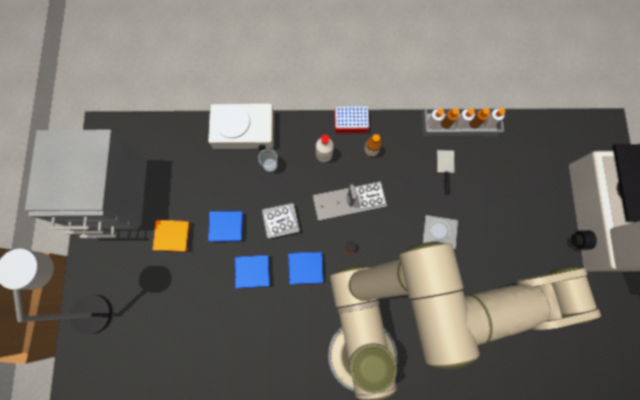

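View pics/scene0.png

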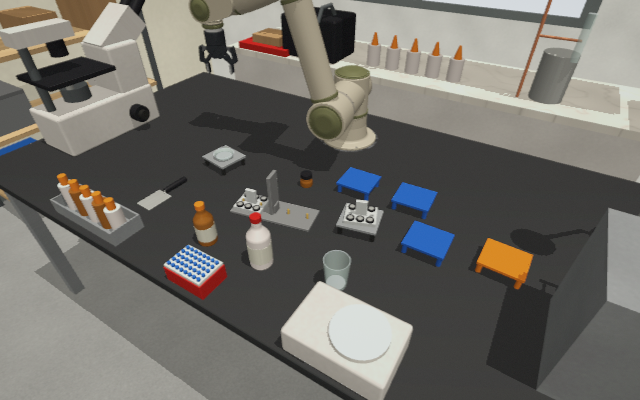

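The top view shows the grey stand with the loose holder at (281,220) and the grey stand with the dish at (439,231). The caddy is at (350,200), with its free bay to the left (~330,204) and the seated holder at (370,195). The jar is at (350,248). The stand-like candidates are blue (225,226), (252,271), (305,267), orange (171,235), and grey (281,220), (439,231). Only the grey one at (281,220) carries a tabbed holder, so I'll confirm it in an enlarged crop.

```bash
python3 - <<'E'
import cv2,numpy as np
a=cv2.imread("pics/top0.png")[172:246,252:396];b=cv2.imread("pics/scene0.png")[160:244,224:388]
a=cv2.resize(a,None,fx=4.8,fy=4,interpolation=3) if 0 else cv2.resize(a,None,fx=4,fy=4,interpolation=cv2.INTER_CUBIC)
b=cv2.resize(b,None,fx=3.5,fy=3.5,interpolation=cv2.INTER_CUBIC)
w=max(a.shape[1],b.shape[1]);p=lambda i:cv2.copyMakeBorder(i,0,0,0,w-i.shape[1],0)
o=np.vstack([p(a),p(b)]);print(o.shape);cv2.imwrite("pics/crop1.png",o)
E
```

```text
(590, 576, 3)
```

View pics/crop1.png

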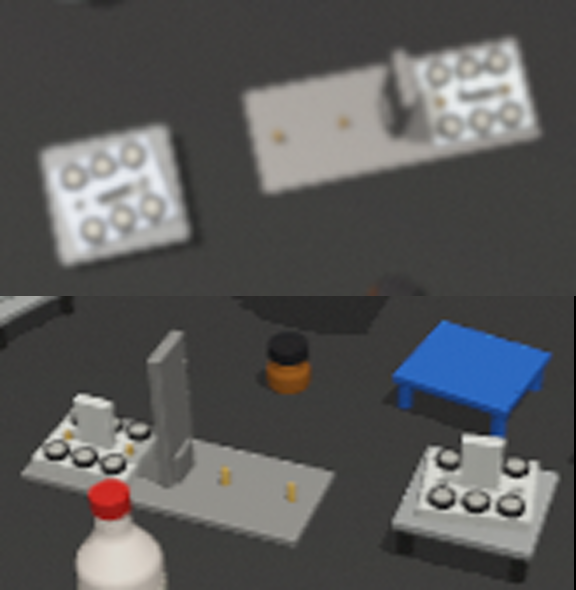

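The enlarged crop confirms it: the white holder with six specimens and an upright tab sits on the grey stand at left in the top view. The caddy's empty bay, with two brass pegs at about (322,206) and (338,203), faces it. Next I'll measure.

```bash
cat > h.py <<'E'
import numpy as np,cv2
from rig import *
def ray(n,uv,z):
    m=camera_model(n);T=np.array(m["world_from_camera"]);uv=np.atleast_2d(uv).astype(float)
    d=np.c_[(uv[:,0]-m["cx"])/m["fx"],-(uv[:,1]-m["cy"])/m["fy"],-np.ones(len(uv))]@T[:3,:3].T
    return T[:3,3]+d*((z-T[2,3])/d[:,2])[:,None]
def blobs(mask,x0,y0,w,h,mina=2,wt=None):
    M=np.zeros_like(mask);M[y0:y0+h,x0:x0+w]=mask[y0:y0+h,x0:x0+w]
    n,l,s,c=cv2.connectedComponentsWithStats(M)
    return [(s[i,4],*np.round(c[i],2)) for i in range(1,n) if s[i,4]>=mina]
E
python3 - <<'E'
from h import *
for n,r in(("top",(305,175,90,50)),("scene",(225,180,95,50))):
    im=cv2.imread(f"pics/{n}0.png");f=im.astype(int)
    sat=f[:,:,2]-f[:,:,0]
    for th in(22,35):
        b=blobs((sat>th).astype(np.uint8),*r);
        print(n,th,[tuple(map(float,x)) for x in b])
        print([np.round(ray(n,x[1:],z)[0,:2],1).tolist() for x in b for z in(20,26)])
im=cv2.imread("pics/top0.png");g=cv2.cvtColor(im,cv2.COLOR_BGR2GRAY)
print(g[205:236:3,258:306:2])
for th in(110,150,165,180,195):
    M=np.zeros_like(g);M[195:245,255:308]=(g[195:245,255:308]>th)
    M=cv2.morphologyEx(M,cv2.MORPH_CLOSE,np.ones((9,9)))
    c=max(cv2.findContours(M,0,2)[0],key=cv2.contourArea);R=cv2.minAreaRect(c);B=cv2.boxPoints(R)
    z=40 if th<140 else 52
    W=ray("top",B,z)[:,:2];e=W-np.roll(W,1,0);mm=cv2.moments(c)
    print(th,z,"cen",W.mean(0),"mom",ray("top",[mm['m10']/mm['m00'],mm['m01']/mm['m00']],z)[0,:2],"len",np.hypot(*e.T),"ang",np.degrees(np.arctan2(e[:,1],e[:,0])))
# caddy outline
M=np.zeros_like(g);M[178:222,308:390]=g[178:222,308:390]>100
c=max(cv2.findContours(M,0,2)[0],key=cv2.contourArea);R=cv2.minAreaRect(c);W=ray("top",cv2.boxPoints(R),10)[:,:2];e=W-np.roll(W,1,0)
print("caddy",W.tolist(),np.hypot(*e.T),np.degrees(np.arctan2(e[:,1],e[:,0])))
E
```

```text
top 22 [(2.0, 378.0, 193.5), (5.0, 361.6, 197.2), (8.0, 337.12, 202.12), (9.0, 320.89, 205.33)]
[[589.0, -76.4], [587.5, -75.5], [574.8, -13.1], [573.4, -12.3], [556.2, 81.0], [554.8, 81.3], [544.1, 143.0], [542.8, 143.2]]
top 35 [(3.0, 337.33, 202.33), (3.0, 320.67, 205.33)]
[[555.4, 80.2], [554.0, 80.5], [544.1, 143.9], [542.8, 144.0]]
scene 22 [(95.0, 305.94, 183.21), (10.0, 242.8, 199.5), (8.0, 260.5, 203.5), (18.0, 287.94, 210.83), (141.0, 255.06, 217.77), (18.0, 307.0, 215.5)]
[[405.0, 48.3], [411.9, 52.9], [588.8, -78.1], [594.2, -72.5], [575.0, -15.8], [580.5, -10.6], [558.8, 80.9], [564.5, 85.3], [638.9, 13.7], [643.9, 18.7], [546.4, 144.4], [552.2, 148.3]]
scene 35 [(92.0, 306.12, 183.15), (8.0, 242.88, 199.12), (8.0, 260.5, 203.5), (15.0, 288.0, 211.0), (130.0, 254.98, 217.65), (17.0, 306.94, 215.65)]
[[404.4, 48.6], [411.3, 53.2], [587.1, -79.2], [592.5, -73.6], [575.0, -15.8], [580.5, -10.6], [559.4, 81.6], [565.1, 85.9], [638.5, 13.2], [643.6, 18.1], [547.1, 144.6], [552.9, 148.5]]
[[ 65  64  65  64  64  66  65  67  76  84 101 122 127 153 172 181 179 173
  102  59  63  
[... 1558 characters left out ...]
798042 -168.73066395  101.02827128]
180 52 cen [482.0690136  297.34814269] mom [484.54245561 300.36078494] len [ 97.6037128  107.61887919  97.93508739 106.17207034] ang [  13.61124325  -77.26452471 -167.23851632  102.55050124]
195 52 cen [483.37466944 299.77407685] mom [482.91976323 298.69115087] len [ 82.50095123 103.87346949  82.96732627 102.74767788] ang [  22.37888425  -68.01046573 -158.40149317  111.72948121]
caddy [[597.2194591440324, 179.49261150330176], [654.974838901665, -90.91203435533376], [542.7252401492146, -109.26312551363534], [486.7597856268851, 157.21000564155497]] [112.68475495 276.503809   113.73976862 272.28672705] [  11.40499865  -77.94343046 -170.71515508  101.86103469]
```

```bash
cat >> h.py <<'E'
def spec(n,im,x0,y0,w,h,k=8,r=(10,22),p2=14,num=12,md=36):
    g=cv2.cvtColor(im,cv2.COLOR_BGR2GRAY)[y0:y0+h,x0:x0+w]
    G=cv2.resize(g,None,fx=k,fy=k,interpolation=cv2.INTER_CUBIC)
    c=cv2.HoughCircles(G,cv2.HOUGH_GRADIENT,1,md,param1=120,param2=p2,minRadius=r[0],maxRadius=r[1])
    c=c[0][:num];uv=(c[:,:2]+.5)/k-.5+[x0,y0]
    o=cv2.cvtColor(G,cv2.COLOR_GRAY2BGR)
    for i,q in enumerate(c): cv2.circle(o,(int(q[0]),int(q[1])),int(q[2]),(0,0,255),1);cv2.putText(o,str(i),(int(q[0]),int(q[1])),0,.5,(0,200,0),1)
    return uv,o
E
python3 - <<'E'
from h import *
im=cv2.imread("pics/top0.png");uv,o=spec("top",im,258,198,44,42,8)
print(np.c_[uv,ray("top",uv,58)].round(1))
im2=cv2.imread("pics/scene0.png");uv,o2=spec("scene",im2,336,194,50,42,8)
print(np.c_[uv,ray("scene",uv,58)].round(1))
cv2.imwrite("pics/spec.png",np.hstack([o,o2]))
E
```

```text
Traceback (most recent call last):
  File "h.py", line 15, in spec
    c=c[0][:num];uv=(c[:,:2]+.5)/k-.5+[x0,y0]
      ~^^^
TypeError: 'NoneType' object is not subscriptable
```

```bash
sed -i 's/param1=120/param1=50/; s/p2=14/p2=9/' h.py; python3 - <<'E'
from h import *
im=cv2.imread("pics/top0.png");uv,o=spec("top",im,258,198,44,42,8)
print(np.c_[uv,ray("top",uv,58)].round(1))
im2=cv2.imread("pics/scene0.png");uv,o2=spec("scene",im2,336,194,50,42,8)
print(np.c_[uv,ray("scene",uv,58)].round(1))
cv2.imwrite("pics/spec.png",np.hstack([o,o2]))
E
```

```text
[[268.6 235.2 425.1 336.   58. ]
 [296.8 229.8 444.7 233.3  58. ]
 [291.2 205.2 536.8 253.9  58. ]
 [277.9 221.4 476.4 302.8  58. ]
 [263.9 210.8 516.7 355.1  58. ]
 [287.4 231.2 439.4 267.6  58. ]
 [282.9 215.2 499.2 284.6  58. ]
 [273.2 234.4 428.2 319.2  58. ]
 [268.9 217.1 492.5 336.2  58. ]
 [272.9 211.  515.5 321.8  58. ]]
[[348.1 217.  525.6 275.6  58. ]
 [352.5 206.8 476.8 264.7  58. ]
 [370.8 208.9 457.1 316.2  58. ]
 [359.6 217.1 508.5 304.7  58. ]
 [368.  219.8 506.1 330.7  58. ]
 [355.2 219.6 525.  298.8  58. ]
 [342.5 213.9 521.8 254.8  58. ]
 [347.8 204.9 476.4 248.1  58. ]
 [373.5 231.5 543.1 365.6  58. ]
 [375.8 208.9 449.2 329.1  58. ]
 [380.8 211.8 453.7 347.5  58. ]
 [366.  201.9 434.1 289.2  58. ]]
```

View pics/spec.png

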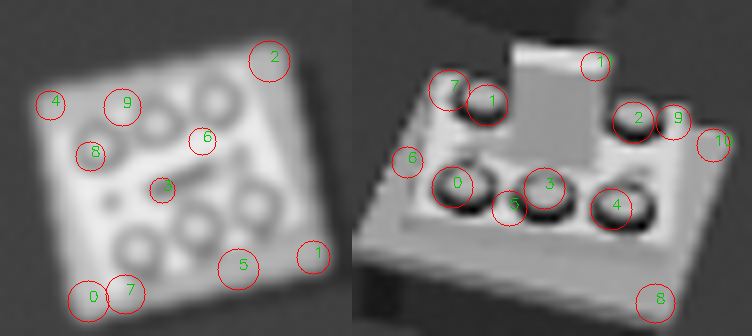

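Left, top view: the specimens are at zoom pixels (97,150), (155,123), (215,100), (140,250), (197,228), (257,205), so the holder is turned about 10° from its stand. Right, scene view: the tab's top face has corners (513,43), (609,55), (609,72), (513,63). The Hough circles themselves are noise, so I'll use these hand-read points.

```bash
python3 - <<'E'
from h import *
s=np.array([(97,150),(155,123),(215,100),(140,250),(197,228),(257,205)])
W=ray("top",(s+.5)/8-.5+[258,198],58)[:,:2];print(W.round(1),W.mean(0))
for a,b in((2,0),(5,3),(0,3),(1,4),(2,5)):
    d=W[b]-W[a];print(np.hypot(*d),np.degrees(np.arctan2(d[1],d[0])))
t=np.array([(513,43),(609,55),(609,72),(513,63)])-[352,0]
T=ray("scene",(t+.5)/8-.5+[336,194],101)[:,:2];print(T.round(1),T.mean(0),np.degrees(np.arctan2(*(T[1]-T[0])[::-1])),np.degrees(np.arctan2(*(T[2]-T[3])[::-1])))
s=sense();q=s["ee_rot"]
from scipy.spatial.transform import Rotation as R
M=R.from_quat(q[[1,2,3,0]]).as_matrix();print(M.round(3))
E
```

```text
[[495.6 333.3]
 [508.1 306.7]
 [518.7 279. ]
 [448.7 312.8]
 [458.8 286.8]
 [469.3 259.3]] [483.19913895 296.3101809 ]
59.00742762468196 113.13553082899136
57.327687323495574 110.99601115491777
51.09845385805757 -156.38673050318005
53.172280435899566 -158.03251284753586
53.252606601709196 -158.25647010865572
[[487.6 278.1]
 [475.7 311.2]
 [484.6 315.5]
 [498.1 283.5]] [486.49218221 297.06110213] 109.8912151517229 112.83615187527771
[[ 0.92   0.393 -0.   ]
 [ 0.393 -0.92   0.001]
 [ 0.    -0.001 -1.   ]]
```

```bash
python3 -m crank '[[[0,0,0,0,0,-1,85],[0,0,0,0,0,-1,85],[0,0,0,0,0,-1,85],[0,0,0,0,0,-1,85],[0,0,0,0,0,-1,85],[0,0,0,0,0,-1,85],[0,0,0,0,0,-1,85],[0,0,0,0,0,-1,85]]]' 40
python3 -m crank '[[[0,0,0,0,0,-1,85],[0,0,0,0,0,-1,85],[0,0,0,0,0,-1,85],[0,0,0,0,0,-0.1,85],[0.5,0.4,0,0,0,0,85],[0.9,0.8,0,0,0,0,85],[0.9,0.8,0,0,0,0,85],[0.9,0.8,0,0,0,0,85]]]'
```

```text
time_s: 0.9
eef_pos: [206.2, -482.6, 230.9]
ee_rot: [-0.0, 0.723, 0.691, 0.0]
force: [0.1, 0.6, -0.4]
grip_width: 0.993
grip_force: 0.0
time_s: 1.7
eef_pos: [241.5, -381.3, 231.1]
ee_rot: [-0.0, 0.561, 0.828, 0.0]
force: [-0.0, -0.1, -0.3]
grip_width: 0.996
grip_force: 0.0
```

```bash
python3 -m crank '[[[1,0.9,0,0,0,0,85],[1,0.9,0,0,0,0,85],[1,0.9,0,0,0,0,85],[1,0.9,0,0,0,0,85],[1,0.9,0,0,0,0,85],[1,0.9,0,0,0,0,85],[1,0.9,0,0,0,0,85],[1,0.9,0,0,0,0,85]]]'
python3 -m crank '[[[1,0.9,0,0,0,0,85],[1,0.9,0,0,0,0,85],[1,0.9,0,0,0,0,85],[1,0.9,0,0,0,0,85],[1,0.9,0,0,0,0,85],[1,0.9,0,0,0,0,85],[1,0.9,0,0,0,0,85],[1,0.9,0,0,0,0,85]]]'
python3 -m crank '[[[1,0.8,0,0,0,0,85],[1,0.8,0,0,0,0,85],[1,0.8,0,0,0,0,85],[1,0.8,0,0,0,0,85],[0.8,0.8,0,0,0,0,85],[0.5,0.5,0,0,0,0,85],[0.2,0.3,0,0,0,0,85],[0,0,0,0,0,0,85]]]'
cat >> h.py <<'E'
from scipy.spatial.transform import Rotation as R
def to(target):
    s=sense();q=s["ee_rot"];M=R.from_quat(q[[1,2,3,0]]).as_matrix()
    d=M.T@(np.array(target)-s["eef_pos"])
    print("pos",s["eef_pos"].round(1),"xang",np.degrees(np.arctan2(M[1,0],M[0,0])).round(2),"zaxis",M[:,2].round(4),"units",(d/25).round(2),"F",s["force"].round(1),"w",round(s["grip_width"]*85.4,1),"gf",s["grip_force"],"t",s["time_s"])
E
python3 -c "
from h import *
to([485,296.7,68])"
```

```text
time_s: 2.5
eef_pos: [333.7, -128.3, 231.3]
ee_rot: [0.0, 0.561, 0.828, 0.0]
force: [0.1, 0.4, -0.2]
grip_width: 0.994
grip_force: 0.0
time_s: 3.3
eef_pos: [426.0, 124.6, 231.2]
ee_rot: [0.0, 0.561, 0.828, -0.0]
force: [-0.1, -1.1, 0.1]
grip_width: 0.994
grip_force: 0.0
time_s: 4.1
eef_pos: [485.9, 295.7, 230.8]
ee_rot: [-0.0, 0.56, 0.828, -0.0]
force: [0.9, 0.3, -0.2]
grip_width: 0.992
grip_force: 0.0
pos [485.9 295.7 230.8] xang 111.87 zaxis [-6.e-04 -3.e-04 -1.e+00] units [ 0.05 -0.02  6.51] F [ 0.9  0.3 -0.2] w 84.7 gf 0.0 t 4.1
```

```bash
python3 -m crank '[[[0,0,1,0,0,0,85],[0,0,1,0,0,0,85],[0,0,1,0,0,0,85],[0,0,1,0,0,0,85],[0,0,1,0,0,0,85],[0,0,0.5,0,0,0,60],[0,0,0,0,0,0,50],[0,0,0,0,0,0,50]]]'
python3 - <<'E'
from h import *
a=capture("scene")[120:260,290:440];cv2.imwrite("pics/pre.png",cv2.resize(a,None,fx=4,fy=4,interpolation=cv2.INTER_CUBIC))
to([485,296.7,68])
E
```

```text
time_s: 4.9
eef_pos: [486.3, 295.3, 94.8]
ee_rot: [0.0, 0.56, 0.829, 0.001]
force: [0.0, -0.1, 0.1]
grip_width: 0.586
grip_force: 0.0
pos [486.4 295.5  95.2] xang 111.91 zaxis [ 2.e-03  7.e-04 -1.e+00] units [ 0.07 -0.04  1.09] F [0.4 0.3 0.2] w 50.3 gf 0.0 t 4.95
```

View pics/pre.png

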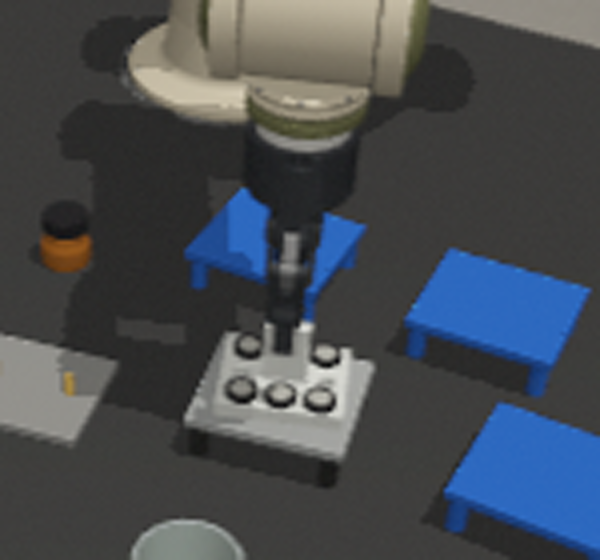

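The finger (285,300 in the crop) stands in front of the tab and is centred on it. I'll go down the last 27 mm and close.

```bash
python3 -m crank '[[[0,0,0.5,0,0,0,50],[0,0,0.5,0,0,0,50],[0,0,0.1,0,0,0,50],[0,0,0,0,0,0,40],[0,0,0,0,0,0,25],[0,0,0,0,0,0,15],[0,0,0,0,0,0,5],[0,0,0,0,0,0,5]]]' 40
python3 -m crank '[[[0,0,0,0,0,0,5],[0,0,0,0,0,0,5],[0,0,0,0,0,0,5],[0,0,0,0,0,0,5],[0,0,-0.1,0,0,0,5],[0,0,-0.3,0,0,0,5],[0,0,-0.5,0,0,0,5],[0,0,-0.5,0,0,0,5]]]'
python3 -c "
from h import *
to([485,296.7,68])"
```

```text
time_s: 5.75
eef_pos: [486.0, 295.6, 66.7]
ee_rot: [0.0, 0.56, 0.829, 0.0]
force: [-0.3, 0.1, 2.0]
grip_width: 0.135
grip_force: 39.7
time_s: 6.55
eef_pos: [485.8, 295.5, 102.4]
ee_rot: [0.0, 0.56, 0.829, 0.0]
force: [-0.1, 0.1, -1.5]
grip_width: 0.134
grip_force: 39.0
pos [485.8 295.5 102.4] xang 111.94 zaxis [ 2.e-04  1.e-04 -1.e+00] units [ 0.06 -0.01  1.38] F [-0.1  0.1 -1.5] w 11.4 gf 39.045785665512085 t 6.55
```

```bash
python3 -m crank '[[[0,0,-0.3,0,0,0.3,5],[0,0,0,0,0,0.5,5],[0,0,0,0,0,0.5,5],[0,0,0,0,0,0,5],[0,0,0,0,0,0,5],[0,0,0,0,0,0,5],[0,0,0,0,0,0,5],[0,0,0,0,0,0,5]]]'
python3 -c "
from h import *
to([552.2,111,95])"
```

```text
time_s: 7.35
eef_pos: [485.8, 295.5, 108.8]
ee_rot: [-0.0, 0.632, 0.775, -0.0]
force: [-0.3, 0.2, -0.2]
grip_width: 0.138
grip_force: 39.1
pos [485.8 295.5 108.8] xang 101.57 zaxis [-1.e-04  0.e+00 -1.e+00] units [-7.76  1.12  0.55] F [-0.3  0.2 -0.2] w 11.8 gf 39.073174595832825 t 7.35
```

```bash
python3 -m crank '[[[-0.3,0,0,0,0,0,5],[-0.7,0.1,0,0,0,0,5],[-0.9,0.2,0,0,0,0,5],[-0.9,0.2,0,0,0,0,5],[-0.9,0.2,0,0,0,0,5],[-0.9,0.2,0,0,0,0,5],[-0.9,0.1,0,0,0,0,5],[-0.8,0.1,0,0,0,0,5]]]'
python3 -m crank '[[[-0.6,0,0,0,0,0,5],[-0.5,0,0,0,0,0,5],[-0.3,0,0,0,0,0,5],[-0.06,0.02,0.2,0,0,0,5],[0,0,0.3,0,0,0,5],[0,0,0,0,0,0,5],[0,0,0,0,0,0,5],[0,0,0,0,0,0,5]]]'
python3 - <<'E'
from h import *
to([552.2,111,95])
a=capture("scene");t=capture("top");cv2.imwrite("pics/s2.png",a);cv2.imwrite("pics/t2.png",t)
a=cv2.resize(a[150:250,225:345],None,fx=6,fy=6,interpolation=cv2.INTER_CUBIC)
cv2.imwrite("pics/c2.png",a)
E
```

```text
time_s: 8.15
eef_pos: [544.5, 145.1, 108.8]
ee_rot: [0.0, 0.633, 0.774, -0.0]
force: [-0.2, -0.1, -1.4]
grip_width: 0.133
grip_force: 39.1
time_s: 8.95
eef_pos: [552.0, 111.4, 96.4]
ee_rot: [0.0, 0.632, 0.775, 0.0]
force: [0.0, 0.2, -1.1]
grip_width: 0.136
grip_force: 39.0
pos [552.  111.4  96.4] xang 101.57 zaxis [ 2.e-04  0.e+00 -1.e+00] units [-0.02  0.    0.06] F [ 0.   0.2 -1.1] w 11.6 gf 39.04704809188843 t 8.95
```

View pics/c2.png

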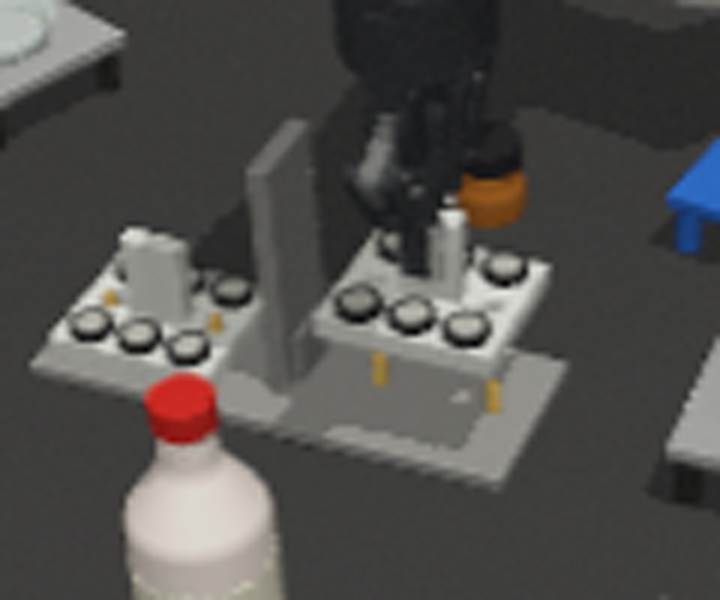

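The crop shows the held holder level above the free bay. Its specimens are at (358,302), (412,314), (467,328), (506,266); the seated holder's matching ones are at (90,322), (138,334), (187,347), (232,291). The difference between the two sets should be 160 mm along the caddy's x.

```bash
python3 - <<'E'
from h import *
f=lambda p,z:ray("scene",(np.array(p)+.5)/6-.5+[225,150],z)[:,:2]
# refine: bright specimen-top blob centroids near seeds
im=cv2.imread("pics/s2.png");g=cv2.cvtColor(im,cv2.COLOR_BGR2GRAY);G=cv2.resize(g[150:250,225:345],None,fx=6,fy=6,interpolation=cv2.INTER_CUBIC)
def ref(s):
    out=[]
    for x,y in s:
        w=G[y-24:y+25,x-30:x+31].astype(float);w=np.clip(90-w,0,None)  # dark ring
        Y,X=np.mgrid[y-24:y+25,x-30:x+31];out.append(((w*X).sum()/w.sum(),(w*Y).sum()/w.sum()))
    return out
A=[(90,322),(138,334),(187,347),(232,291)];B=[(358,302),(412,314),(467,328),(506,266)]
u=np.array([np.cos(np.radians(101.5)),np.sin(np.radians(101.5))]);v=np.array([u[1],-u[0]])
for a,b,z0,z1 in((A,B,28,87.7),(ref(A),ref(B),25,84.7)):
    a,b=f(a,z0),f(b,z1);D=b-a;print(np.c_[D@u,D@v].round(1),(D@u).mean(),(D@v).mean())
    for W in(a,b): d=W[2]-W[0];print(np.degrees(np.arctan2(d[1],d[0])).round(1))
E
```

```text
[[161.3   3.3]
 [161.3   2.6]
 [161.5   2.7]
 [160.6   0.7]] 161.16773693229754 2.3303577185224165
100.5
101.0
[[164.1   4.4]
 [160.2   3.9]
 [162.    5. ]
 [163.4   2.8]] 162.43951012238475 4.035627997544622
99.0
98.4
```

```bash
python3 -m crank '[[[-0.03,-0.04,0.3,0,0,0,5],[0,0,0.4,0,0,0,5],[0,0,0.4,0,0,0,5],[0,0,0.3,0,0,0,5],[0,0,0.1,0,0,0,5],[0,0,0.1,0,0,0,5],[0,0,0,0,0,0,5],[0,0,0,0,0,0,5]]]'
python3 -m crank '[[[0,0,0.05,0,0,0,5],[0,0,0.05,0,0,0,5],[0,0,0.05,0,0,0,5],[0,0,0.05,0,0,0,5],[0,0,0,0,0,0,5],[0,0,0,0,0,0,5],[0,0,0,0,0,0,5],[0,0,0,0,0,0,5]]]'
python3 -c "
from h import *
to([552.2,111,36.7]);print(sense()['wrist_torque'])"
```

```text
time_s: 9.85
eef_pos: [551.4, 110.1, 56.6]
ee_rot: [0.0, 0.632, 0.775, 0.0]
force: [1.0, -0.5, -2.4]
grip_width: 0.138
grip_force: 39.1
time_s: 10.65
eef_pos: [551.2, 110.0, 51.3]
ee_rot: [0.0, 0.632, 0.775, 0.0]
force: [-1.2, -0.4, -1.6]
grip_width: 0.135
grip_force: 39.1
pos [551.2 110.   51.3] xang 101.53 zaxis [ 1.e-04 -0.e+00 -1.e+00] units [0.03 0.05 0.59] F [-1.2 -0.4 -1.6] w 11.5 gf 39.10692572593689 t 10.65
[-0.0137872   0.0001092  -0.02288114]
```

No resistance below the peg tips, so the pegs are entering the holes. Continuing down.

```bash
python3 -m crank '[[[0,0,0.05,0,0,0,5],[0,0,0.1,0,0,0,5],[0,0,0.1,0,0,0,5],[0,0,0.1,0,0,0,5],[0,0,0,0,0,0,5],[0,0,0,0,0,0,5],[0,0,0,0,0,0,5],[0,0,0,0,0,0,5]]]'
python3 -c "
from h import *
to([552.2,111,36.7]);print(sense()['wrist_torque'])"
```

```text
time_s: 11.45
eef_pos: [551.3, 110.0, 42.7]
ee_rot: [0.0, 0.632, 0.775, 0.0]
force: [-0.6, 0.2, -0.9]
grip_width: 0.135
grip_force: 39.1
pos [551.3 110.   42.7] xang 101.53 zaxis [ 3.e-04 -0.e+00 -1.e+00] units [0.03 0.04 0.24] F [-0.6  0.2 -0.9] w 11.5 gf 39.1072279214859 t 11.45
[ 0.01833425 -0.00293354  0.02586338]
```

```bash
python3 -m crank '[[[0,0,0.08,0,0,0,5],[0,0,0.08,0,0,0,5],[0,0,0.05,0,0,0,5],[0,0,0.03,0,0,0,5],[0,0,0,0,0,0,5],[0,0,0,0,0,0,5],[0,0,0,0,0,0,5],[0,0,0,0,0,0,5]]]'
python3 -c "
from h import *
to([552.2,111,36.7])
a=capture('scene');cv2.imwrite('pics/s3.png',a)
cv2.imwrite('pics/c3.png',cv2.resize(a[160:245,225:345],None,fx=6,fy=6,interpolation=cv2.INTER_CUBIC))"
```

```text
time_s: 12.25
eef_pos: [551.1, 110.1, 36.7]
ee_rot: [-0.0, 0.632, 0.775, -0.0]
force: [-3.2, -0.5, 4.8]
grip_width: 0.134
grip_force: 39.8
pos [551.1 110.1  36.7] xang 101.54 zaxis [-2.e-04 -0.e+00 -1.e+00] units [0.03 0.05 0.  ] F [-3.2 -0.5  4.8] w 11.4 gf 39.83777046203613 t 12.25
```

View pics/c3.png

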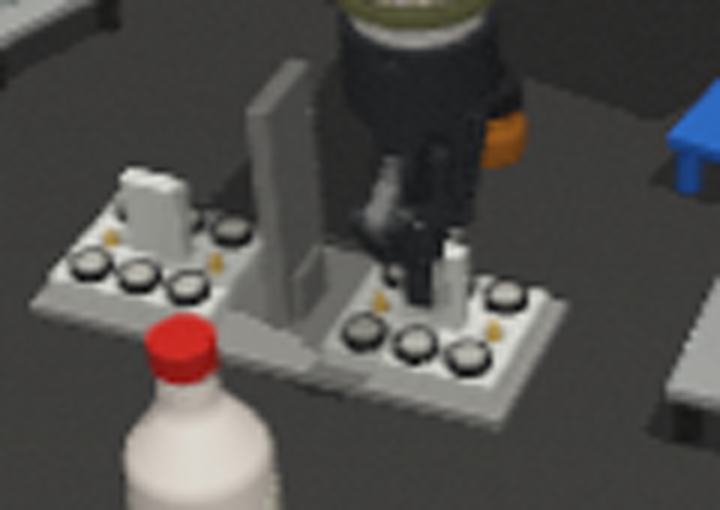

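Both brass pegs now show through the holder, at (380,301) and (494,330), the plate lies flat on the base, and there is a 5 N push-back: it is seated. I'll open and rise.

```bash
python3 -m crank '[[[0,0,-0.02,0,0,0,20],[0,0,0,0,0,0,30],[0,0,0,0,0,0,40],[0,0,0,0,0,0,50],[0,0,0,0,0,0,60],[0,0,0,0,0,0,60],[0,0,0,0,0,0,60],[0,0,-0.2,0,0,0,60]]]'
python3 -m crank '[[[0,0,-0.4,0,0,0,60],[0,0,-0.8,0,0,0,60],[0,0,-1,0,0,0,60],[0,0,-1,0,0,0,60],[0,0,-1,0,0,0,60],[0,0,-1,0,0,0,60],[0,0,-0.8,0,0,0,60],[0,0,-0.4,0,0,0,60]]]'
python3 - <<'E'
from h import *
to([567.5,34.7,116])
for n,r in(("top",(305,175,90,50)),("scene",(225,180,95,50))):
    im=capture(n);cv2.imwrite(f"pics/{n}4.png",im);f=im.astype(int)
    b=blobs((f[:,:,2]-f[:,:,0]>22).astype(np.uint8),*r,mina=2)
    for x in b:print(n,[float(t) for t in x],ray(n,x[1:],26)[0,:2].round(1))
E
```

```text
time_s: 13.1
eef_pos: [550.8, 110.0, 41.7]
ee_rot: [-0.0, 0.633, 0.775, -0.0]
force: [0.2, 0.2, 0.7]
grip_width: 0.705
grip_force: 0.0
time_s: 13.9
eef_pos: [551.7, 110.1, 204.7]
ee_rot: [0.001, 0.632, 0.775, 0.001]
force: [-0.5, 0.3, 0.1]
grip_width: 0.704
grip_force: 0.0
pos [551.7 110.1 204.7] xang 101.54 zaxis [ 0.0035 -0.     -1.    ] units [-3.08  0.01  3.55] F [-0.5  0.3  0.1] w 60.1 gf 0.0 t 13.9
top [2199.0, 336.7, 199.16] [566.4  82.7]
top [3.0, 378.0, 194.0] [585.5 -75.4]
scene [95.0, 305.94, 183.21] [411.9  52.9]
scene [10.0, 242.8, 199.5] [594.2 -72.5]
scene [10.0, 260.2, 203.5] [581.  -11.5]
scene [12.0, 287.75, 210.08] [561.8  82.7]
scene [141.0, 255.06, 217.77] [643.9  18.7]
scene [11.0, 306.91, 214.64] [548.9 145.8]
```

The caddy has not moved and all four pegs are visible. Next I'll move over the handle and turn 90° so the fingers close along the caddy's x.

```bash
python3 -m crank '[[[-0.3,0,0,0,0,0.5,60],[0,0,0,0,0,0,60],[0,0,0,0,0,0.75,60],[0,0,0,0,0,1,60],[0,0,0,0,0,1,60],[0,0,0,0,0,1,60],[0,0,0,0,0,1,60],[0,0,0,0,0,1,60]]]'
python3 -m crank '[[[0,0,0,0,0,1,60],[0,0,0,0,0,1,60],[0,0,0,0,0,1,60],[0,0,0,0,0,1,60],[0,0,0,0,0,1,60],[0,0,0,0,0,0,60],[0,0,0,0,0,0,60],[0,0,0,0,0,0,60]]]'
python3 -c "
from h import *
to([567.5,34.5,116])"
```

```text
time_s: 14.8
eef_pos: [552.3, 102.9, 201.1]
ee_rot: [-0.0, 0.901, 0.433, -0.001]
force: [0.6, 0.2, 0.8]
grip_width: 0.707
grip_force: 0.0
time_s: 15.6
eef_pos: [552.6, 102.8, 201.7]
ee_rot: [-0.0, 0.995, 0.102, -0.0]
force: [-0.2, -0.7, -0.3]
grip_width: 0.703
grip_force: 0.0
pos [552.6 102.8 201.7] xang 11.72 zaxis [-6.e-04  0.e+00 -1.e+00] units [0.03 2.8  3.43] F [-0.2 -0.7 -0.3] w 60.0 gf 0.0 t 15.6
```

```bash
python3 -m crank '[[[0,0.4,0,0,0,0,60],[0,0.7,0,0,0,0,60],[0,0.8,0,0,0,0,60],[0,0.6,0,0,0,0,60],[0.03,0.3,0,0,0,0,60],[0,0,0,0,0,0,60],[0,0,0,0,0,0,60],[0,0,0,0,0,0,60]]]'
python3 - <<'E'
from h import *
to([567.5,34.5,116])
a=capture('scene');cv2.imwrite('pics/s5.png',a)
cv2.imwrite('pics/c5.png',cv2.resize(a[120:245,225:345],None,fx=4.5,fy=4.5,interpolation=cv2.INTER_CUBIC))
E
```

```text
time_s: 16.4
eef_pos: [567.3, 34.9, 202.1]
ee_rot: [-0.0, 0.995, 0.101, 0.0]
force: [0.4, 0.3, 0.5]
grip_width: 0.7
grip_force: 0.0
pos [567.3  34.9 202.1] xang 11.59 zaxis [ 0.e+00  1.e-04 -1.e+00] units [0.   0.02 3.44] F [0.4 0.3 0.5] w 59.8 gf 0.0 t 16.4
```

View pics/c5.png

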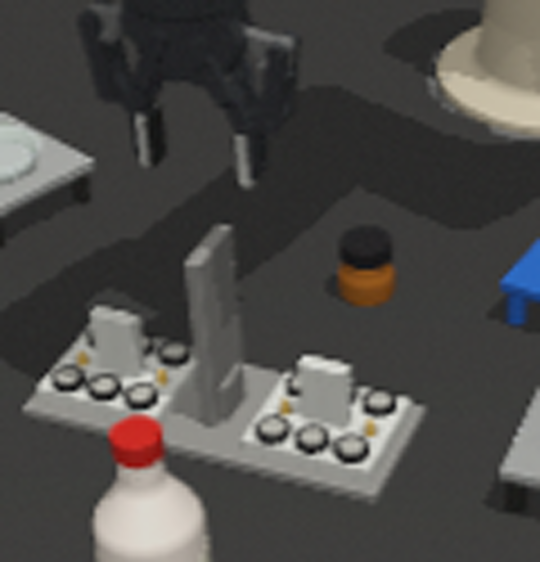

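Both holders are seated flat. The open fingers, tips at (150,160) and (245,180), straddle the handle, whose top is at (212,240). I'll check the handle-top ray, then descend.

```bash
python3 -c "
from h import *
print(ray('scene',(np.array([(188,265),(204,265),(236,233),(220,227)])+.5)/4.5-.5+[225,120],150).round(1))"
python3 -m crank '[[[0,0,0.5,0,0,0,60],[0,0,0.5,0,0,0,60],[0,0,0.5,0,0,0,60],[0,0,0.4,0,0,0,60],[0,0,0.3,0,0,0,60],[0,0,0.2,0,0,0,60],[0,0,0,0,0,0,60],[0,0,0,0,0,0,60]]]'
python3 -c "
from h import *
to([567.5,34.5,116])"
```

```text
[[594.7  38.1 150. ]
 [589.3  46.9 150. ]
 [548.7  42.6 150. ]
 [548.6  29.2 150. ]]
time_s: 17.25
eef_pos: [567.6, 34.2, 142.4]
ee_rot: [0.0, 0.995, 0.1, 0.0]
force: [0.8, -0.8, 0.3]
grip_width: 0.705
grip_force: 0.0
pos [567.6  34.2 142.4] xang 11.54 zaxis [ 6.e-04 -1.e-04 -1.e+00] units [-0.   -0.01  1.05] F [ 0.8 -0.8  0.3] w 60.2 gf 0.0 t 17.25
```

```bash
python3 -m crank '[[[0.03,-0.05,0.4,0,0,0,60],[0,0,0.4,0,0,0,60],[0,0,0.25,0,0,0,60],[0,0,0,0,0,0,50],[0,0,0,0,0,0,40],[0,0,0,0,0,0,30],[0,0,0,0,0,0,25],[0,0,0,0,0,0,20]]]' 80
python3 -m crank '[[[0,0,0,0,0,0,17],[0,0,0,0,0,0,14],[0,0,0,0,0,0,12],[0,0,0,0,0,0,10],[0,0,0,0,0,0,5],[0,0,0,0,0,0,5],[0,0,0,0,0,0,5],[0,0,0,0,0,0,5]]]'
python3 -c "
from h import *
to([567.5,34.5,116])"
```

```text
time_s: 18.05
eef_pos: [568.0, 35.6, 116.0]
ee_rot: [0.0, 0.995, 0.101, 0.0]
force: [-0.3, -0.7, -0.9]
grip_width: 0.235
grip_force: 0.0
time_s: 18.85
eef_pos: [568.3, 34.9, 116.3]
ee_rot: [0.001, 0.995, 0.1, 0.001]
force: [-0.1, -5.7, 2.8]
grip_width: 0.13
grip_force: 78.3
pos [568.3  34.9 116.3] xang 11.52 zaxis [ 0.0011 -0.0011 -1.    ] units [-0.03  0.01  0.01] F [-0.1 -5.7  2.8] w 11.1 gf 78.26183795928955 t 18.85
```

Gripped. Lifting 120 mm (4.8 units) smoothly.

```bash
python3 -m crank '[[[0,0,-0.05,0,0,0,5],[0,0,-0.15,0,0,0,5],[0,0,-0.25,0,0,0,5],[0,0,-0.35,0,0,0,5],[0,0,-0.4,0,0,0,5],[0,0,-0.4,0,0,0,5],[0,0,-0.4,0,0,0,5],[0,0,-0.4,0,0,0,5]]]'
python3 -m crank '[[[0,0,-0.4,0,0,0,5],[0,0,-0.4,0,0,0,5],[0,0,-0.4,0,0,0,5],[0,0,-0.4,0,0,0,5],[0,0,-0.35,0,0,0,5],[0,0,-0.25,0,0,0,5],[0,0,-0.15,0,0,0,5],[0,0,-0.05,0,0,0,5]]]'
python3 -m crank '[[[0,0,0,0,0,0,5],[0,0,0,0,0,0,5],[0,0,0,0,0,0,5],[0,0,0,0,0,0,5],[0,0,0,0,0,0,5],[0,0,0,0,0,0,5],[0,0,0,0,0,0,5],[0,0,0,0,0,0,5]]]'
python3 - <<'E'
from h import *
to([567.5,34.5,236]);print(sense()['wrist_torque'],abs(sense()['dq']).max())
a=capture('scene');cv2.imwrite('pics/s6.png',a)
cv2.imwrite('pics/c6.png',cv2.resize(a[80:240,220:370],None,fx=3.7,fy=3.7,interpolation=cv2.INTER_CUBIC))
E
```

```text
time_s: 19.65
eef_pos: [567.9, 35.6, 176.9]
ee_rot: [0.0, 0.995, 0.101, 0.0]
force: [-0.8, -0.0, -6.8]
grip_width: 0.132
grip_force: 77.9
time_s: 20.45
eef_pos: [567.9, 35.6, 236.0]
ee_rot: [-0.0, 0.995, 0.1, 0.0]
force: [-1.6, 0.9, -7.1]
grip_width: 0.13
grip_force: 78.0
time_s: 21.25
eef_pos: [567.9, 35.7, 235.8]
ee_rot: [-0.0, 0.995, 0.1, -0.0]
force: [0.7, -0.6, -6.1]
grip_width: 0.127
grip_force: 78.0
pos [567.9  35.7 235.8] xang 11.54 zaxis [-0.  0. -1.] units [-0.02  0.04 -0.01] F [ 0.7 -0.6 -6.1] w 10.8 gf 77.95618414878845 t 21.25
[ 0.07332452 -0.00259994 -0.02216145] 0.001968265499898246
```

View pics/c6.png

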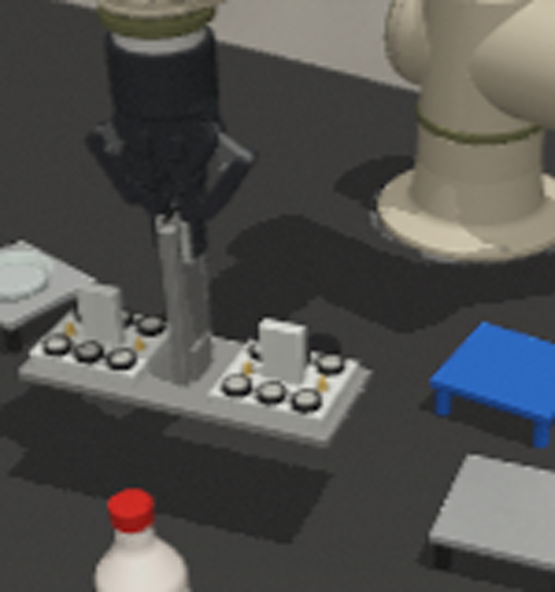

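The caddy hangs level about 12 cm up, with its shadow detached below. All four pegs are visible, at (70,327), (139,343), (248,368) and (321,384), and both holders are seated. The arm is still, so I'm handing in.

```bash
python3 -c "
from rig import *
print(finish_job())"
```

```text
the job is handed in; nothing more can be done
None
```

The loose holder is seated on the caddy's free bay, and I handed the job in with the caddy held level and still about 12 cm above the bench, both holders on their pegs; no verdict was returned.

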